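Clamp the air filters in the blow-off fixture

TASK

Get the small orange-rimmed air filters ready for blowing out: first slacken the red clamp knob right off (anticlockwise) and draw the pusher right back, then stand every small filter that is on the bench in the channel, rim up, in a row lengthways between pusher and hood. Push the row along under the clear hood with the pusher until the sprung pad at the end is pressed in by about a centimetre, and turn the knob clockwise until tight so that the row stays clamped when you let go. Leave the other things on the bench where they are.

Things in the scene. Friction and masses are not known exactly. Their poses are not given: they have to be found in the camera images.
- channel (a point): centre of the channel floor of the low aluminium and blue blow-off fixture, fixed to the bench. The channel runs along this frame's y; z up. Floor 12 mm above the bench, 84 mm wide, 580 mm long. Side fences 14 mm high and 8 mm thick leave a 58 mm wide channel (inner faces at x = -29, +29 mm). The part open for loading is y = -0.19 to +0.13 m
- hood_mouth (a point): middle of the clear hood's entrance edge, on the channel floor (channel y = +0.13). The hood roofs the channel from here for 105 mm along +y: underside 58 mm, top 62 mm above the channel floor (an air bar on top reaches 74 mm); 108 mm wide, on four corner posts outside the fences
- pusher (a joint): position of the pusher carriage along the channel, m: 0 = drawn right back (its face at channel y = -0.190), growing towards the hood; end of travel 0.335. Blue block 48 mm wide, 38 mm high, 93 mm long with its steel face plate (52 mm wide, 46 mm high). Slides with about 1.2 N friction when the clamp is slack; held fast when tight. Easily moved by the knob it carries
- pusher_face (a point): centre of the pusher's front face, 24 mm above the channel floor; its y axis points along the channel towards the sprung pad
- clamp_knob (a joint): angle of the red wing knob on the pusher, rad: 0 = fully slack (a stop), growing clockwise seen from above to 2.0 = fully tight (a stop). The clamp begins to bite at about 0.7. It stays where it is left and takes 0.1 to 0.3 N m to turn
- knob_grip (a point): centre of the red wing of the clamp knob, on its vertical axis, 67 mm above the channel floor, 62 mm behind the pusher's face. The wing is a bar 60 mm long (this frame's x; white mark at the +x end), 14 mm thick (y) and 28 mm high; pinch it over the 14 mm. At knob angle 0 it lies across the channel, this frame parallel to the channel's. 15 mm are free between wing and block
- end_pad (a joint): how far the sprung black pad at the end of the channel, beyond the hood, is pressed in, m: 0 = free, 0.022 = fully in. It pushes back with about 2 N at first and 6 N at 10 mm
- pad_face (a point): centre of the face of the sprung pad, 24 mm above the channel floor; when free it stands at channel y = 0.240; its y axis points away from the pusher
- filter1_center (a point): centre (half-way up, 24 mm above its underside) of a small panel air filter: a block 66 mm long (this frame's x), 50 mm wide (y) and 48 mm high, tan pleats with an orange rim round the top, 0.1 to 0.2 kg. Starts on the bench beyond the fixture, rim up. May be absent
- filter2_center (a point): centre (half-way up, 24 mm above its underside) of a small panel air filter: a block 66 mm long (this frame's x), 50 mm wide (y) and 48 mm high, tan pleats with an orange rim round the top, 0.1 to 0.2 kg. Starts on the bench beyond the fixture, rim up. May be absent
- filter3_center (a point): centre (half-way up, 24 mm above its underside) of a small panel air filter: a block 66 mm long (this frame's x), 50 mm wide (y) and 48 mm high, tan pleats with an orange rim round the top, 0.1 to 0.2 kg. Starts on the bench beyond the fixture, rim up. May be absent
- filter4_center (a point): centre (half-way up, 24 mm above its underside) of a small panel air filter: a block 66 mm long (this frame's x), 50 mm wide (y) and 48 mm high, tan pleats with an orange rim round the top, 0.1 to 0.2 kg. Starts on the bench beyond the fixture, rim up. May be absent
- collar: a bystander: amber plastic collar, 64 mm across and 26 mm high; origin at its underside
- driver: a bystander: yellow-handled screwdriver lying on the bench; origin at its underside
- spanner: a bystander: steel spanner lying on the bench; origin at its underside
- spray: a bystander: red spray can, 64 mm across and 190 mm high; origin at its underside
- grease: a bystander: white jar with a blue cap, 76 mm across and 70 mm high; origin at its underside
- glove_box: a bystander: blue box of gloves, 120 x 220 x 70 mm; origin at its underside

How it is judged (in metres and radians):
On the way, in this order (a step that is already met when the one before it is completed fails the run):
1. the clamp knob is slackened right off (below 0.35 rad) (value of joint clamp_knob below 0.35 rad), for 0.2 s.
2. the pusher is drawn right back (within 15 mm of its back stop) (value of joint pusher below 0.015 m), for 0.2 s.
3. every filter stands in the channel between pusher and pad, let go (x of filter1_center in the frame of channel between -0.012 and 0.012 m and z of filter1_center in the frame of channel between 0.018 and 0.03 m and angle between each of filter1_center, filter2_center, filter3_center, filter4_center's own z axis and vertical below 0.15 rad and y of each of filter1_center, filter2_center, filter3_center, filter4_center in the frame of pusher_face above 0.022 m and y of each of filter1_center, filter2_center, filter3_center, filter4_center in the frame of pad_face below -0.022 m and x of filter2_center in the frame of channel between -0.012 and 0.012 m and z of filter2_center in the frame of channel between 0.018 and 0.03 m and x of filter3_center in the frame of channel between -0.012 and 0.012 m and z of filter3_center in the frame of channel between 0.018 and 0.03 m and x of filter4_center in the frame of channel between -0.012 and 0.012 m and z of filter4_center in the frame of channel between 0.018 and 0.03 m and contact force between the fingers and filter1 below 0.3 N and contact force between the fingers and filter2 below 0.3 N and contact force between the fingers and filter3 below 0.3 N and contact force between the fingers and filter4 below 0.3 N), for 0.2 s.
4. the row is pushed against the sprung pad, which gives by 5 mm or more, with all filters in the channel (x of filter1_center in the frame of channel between -0.012 and 0.012 m and z of filter1_center in the frame of channel between 0.018 and 0.03 m and angle between each of filter1_center, filter2_center, filter3_center, filter4_center's own z axis and vertical below 0.15 rad and y of each of filter1_center, filter2_center, filter3_center, filter4_center in the frame of pusher_face above 0.022 m and y of each of filter1_center, filter2_center, filter3_center, filter4_center in the frame of pad_face below -0.022 m and x of filter2_center in the frame of channel between -0.012 and 0.012 m and z of filter2_center in the frame of channel between 0.018 and 0.03 m and x of filter3_center in the frame of channel between -0.012 and 0.012 m and z of filter3_center in the frame of channel between 0.018 and 0.03 m and x of filter4_center in the frame of channel between -0.012 and 0.012 m and z of filter4_center in the frame of channel between 0.018 and 0.03 m and value of joint end_pad above 0.005 m), for 0.2 s.
5. the knob is turned tight (beyond 1.3 rad) with the pad still pressed in (value of joint clamp_knob above 1.3 rad and value of joint end_pad above 0.005 m), for 0.2 s.
At the end, for the whole second after the job is handed in: Every filter stands rim up (within 0.15 rad) on the channel floor between pusher and pad, at rest; the sprung pad is pressed in by more than 5 mm; the knob is tight (beyond 1.3 rad); everything is let go (all of step 3 and all of step 5 and contact force between the fingers and clamp_knob below 0.3 N and linear speed of each of filter1, filter2, filter3, filter4 below 0.02 m/s); the robot touches nothing.
It fails at once if a bystander is moved more than 50 mm (distance of any of collar, driver, spanner, spray, grease, glove_box from where it was at the start of the episode above 0.05 m).
It fails at once if the spray can or the jar is knocked over (angle between any of spray, grease's own z axis and vertical above 0.6 rad).
Of filter1, filter2, filter3, filter4 only 2 to 4 are there at a start; the rules pass over those that are not, and their reading is None.
At some moment in a run one of filter1, filter2, filter3, filter4 may be knocked a few centimetres aside while the robot is not near it.
Once in a run the grip may slacken for a moment while it holds something.
It also fails if it takes over 210 s, if anything falls off the work surface, if the arm or the gripper's body presses on something with over 40 N, if the wrist force passes 120 N, or if a joint passes its speed limit or range.

ROBOT

A 6-joint arm with a two-finger parallel gripper is mounted at the origin on the work surface. World frame = base frame: x ahead of the robot, y to its left, z up, the work surface at z = 0. Lengths are in m, angles in degrees, forces in N, time in s.
With the tool pointing down it reaches from about 0.25 to 0.725 m from the base axis. Payload 4 kg.
Tool frame: the origin (TCP) lies midway between the tips of the shut fingers; the grasp point (between the pads) lies 19 mm behind it; z points along the fingers, y is the line along which they close (so a half turn about z gives the same grasp; the last joint's range is limited). The gripper opens to 85 mm and grips with 20 to 120 N. Pads are 22 mm wide; open, the fingers measure 114 mm over their backs; the gripper's body (76 mm by 85 mm) begins 54 mm behind the grasp point. The pads swing forward as they close: fully open they stand 13 mm farther back than shut.
Start: joints at [-69.442, 13.785, 0.286, 76.501, 0, 90], TCP at [0.176, -0.468, 0.231] pointing down, gripper open.
Joint ranges: [-155.79, 155.79], [-60.16, 107.12], [-62.33, 73.08], [-114, 123.19], [-81.49, 82.49], [-180, 180]. Speed limits (degrees/s): [159.86, 159.86, 180, 180, 180, 180].

INTERFACE

Orientations are given as [roll, pitch, yaw] about the fixed x, y, z axes, in that order (R = Rz(yaw) Ry(pitch) Rx(roll)).
In Python, from station import * gives the robot as it stands.
- The arm moves only by the tool jog_arm, never from a script. Its arguments are lists of equal length, an entry for each row: "delta_pos": the shift along the tool's x, y, z in m, a list of three; "dr": the turn, a rotation vector about the tool's x, y, z in rad, a list of three; "claw": the finger opening in m, from 0 to 0.0854. In form: {"delta_pos": [[dx, dy, dz], ...], "dr": [[wx, wy, wz], ...], "claw": [claw, ...]}. A call has 1 to 12 rows; each row shifts and turns the commanded pose from where the row before left it, along the tool's axes as they then stand; what a row does not reach is not made up. A row lasts 1/12 s, in which the tool goes at most 41.7 mm and 7.16 degrees, less where a joint would pass 70% of its speed; a pose out of reach is approached as far as the arm can. A call is refused whole if a number of a shift passes 0.0417 or a number of a turn 0.125, either way. A call with a gripper value outside its range is refused whole. The fingers move at their own pace and stop on an object; "grip_force" is the grip in N (left out, the last holds). Time passes only in rows, so rows that do not move let the fingers close. It gives the time, the measured TCP pose, the force and the opening at its end, in the units of the state.
- sense(): the state, without advancing time (a new reading comes with each control period).
- get_image(name): name is "side" or "top"; returns a dict with "img" (400x640x3 uint8, blue, green, red), "depth" (400x640 float32, m along the optical axis (not along the pixel's ray), 0 where there is no reading), "fov_y" (degrees; the focal length in pixels is half the picture's height over the tangent of half this angle, whatever the lens; pixels are square), "cx", "cy" (the principal point, pixels), "k1" (the pictures are not rectified: a ray, as slopes to the right and down, at radius r is drawn at 1 + k1 r^2 times it, then the intrinsics apply), "xyz" and "orientation" of the camera in the world. Camera axes: x right, y up, looking along -z (the intrinsics and any distortion apply to the point x, -y, -z); pixel columns grow to the right and rows downward; lengths in m; the calibration is good to about 2 mm. A picture is of the moment at which its call begins.
- finish_job(): hands the job in, once; it reports no verdict.
The state is a dict: "clock": time; "qpos": joint angles; "joint_velocities": joint speeds; "tau": joint torques, N m; "ee_pos": TCP position; "orientation": TCP orientation; "force": force on the tool from outside, world axes, zero at the start; "torque": the same for the moment, N m; "opening": opening from 0.0 (shut) to 1.0 (fully open).
Only numpy, scipy, OpenCV 4.12 (cv2) and the standard library are available. Lean on these libraries where they do the work, as an engineer would, in place of code of your own. Each camera call takes 0.05 s, during which the arm holds its last target. There are 200 camera calls.

## Working session

There is one attempt and no reset: what is moved stays moved. The work goes in short steps, Python scripts to look and compute and a tool call to move; the robot and the scene stay as the last step left them, time stands still between calls to the robot, and variables do not carry over. Pictures are saved under pics/ and viewed, on a budget of 14 in all, crops included, one or two more only if the job needs it, and the job is handed in when it is done.

Besides the shell and the picture viewer there is one more tool, called as name(argument=value, ...) on one line, values as JSON. jog_arm: Moves the arm, as the interface text tells. Its arguments: {"type":"object","properties":{"delta_pos":{"type":"array","items":{"type":"array","items":{"type":"number"}}},"dr":{"type":"array","items":{"type":"array","items":{"type":"number"}}},"claw":{"type":"array","items":{"type":"number"}},"grip_force":{"type":"number"}},"required":["delta_pos","dr","claw"]}

```bash
ls; mkdir -p pics; cat > h.py <<'E'
from station import *
import numpy as np, cv2
from scipy.spatial.transform import Rotation as R
def cam(n):
    d=get_image(n); h=d["img"].shape[0]
    f=h/2/np.tan(np.radians(d["fov_y"])/2)
    d["f"]=f; o=d["orientation"]; d["R"]=R.from_euler('xyz',o,degrees=True).as_matrix(); d["c"]=np.array(d["xyz"])
    return d
def slopes(d,uv):
    uv=np.atleast_2d(np.asarray(uv,float)); s=(uv-[d["cx"],d["cy"]])/d["f"]
    u=s.copy()
    for _ in range(20): u=s/(1+d["k1"]*(u**2).sum(1,keepdims=True))
    return u
def plane(d,uv,z):
    u=slopes(d,uv); r=np.c_[u[:,0],-u[:,1],-np.ones(len(u))]@d["R"].T
    return d["c"]+r*((z-d["c"][2])/r[:,2])[:,None]
def cloud(d):
    v,u=np.mgrid[0:400,0:640]; s=slopes(d,np.c_[u.ravel(),v.ravel()]); D=d["depth"].ravel()[:,None]
    p=np.c_[s[:,:1]*D,-s[:,1:]*D,-D]@d["R"].T+d["c"]
    p[D[:,0]==0]=np.nan
    return p.reshape(400,640,3)
def proj(d,P):
    q=(np.atleast_2d(P)-d["c"])@d["R"]; s=np.c_[q[:,0],-q[:,1]]/-q[:,2:]
    return s*(1+d["k1"]*(s**2).sum(1,keepdims=True))*d["f"]+[d["cx"],d["cy"]]
E
python3 - <<'E'
from h import *
print(sense())
for n in("top","side"):
    d=cam(n); cv2.imwrite(f"pics/{n}0.png",d["img"]); print(n,d["f"],d["cx"],d["cy"],d["k1"],d["xyz"],d["orientation"])
E
```

```text
pics
{'clock': 0.0, 'qpos': array([-6.94431829e+01,  1.38331171e+01,  2.12923066e-01,  7.65003045e+01,
       -4.91704650e-04,  8.99996351e+01]), 'joint_velocities': array([-0.01945901,  0.01623572,  0.07393341,  0.0231883 , -0.01747319,
        0.06718573]), 'tau': array([-4.46165732e-04, -3.72318113e+01,  2.52406669e+01,  1.67690747e-02,
        9.14636576e-05,  1.65061309e-06]), 'ee_pos': array([ 0.17534459, -0.46757384,  0.23039967]), 'orientation': array([-1.79879501e+02,  4.90936233e-04,  2.05571830e+01]), 'force': array([-0.14130966, -0.34476252, -1.34751072]), 'torque': array([0.00573361, 0.00192198, 0.00821314]), 'opening': 0.9977441130483536}
top 384.22667951785087 322.85695513268746 200.58139349655065 -0.010602732906701285 [ 0.4275643  -0.0689307   1.21665543] [ 8.47357691e+00 -8.51430059e-02 -9.01702513e+01]
side 457.37342650681165 321.7746974194678 195.76380184668113 -0.04531794076969665 [-0.12236683  0.86272973  1.09011491] [ 4.91086950e+01  1.96677124e-02 -1.42391429e+02]
```

View pics/top0.png

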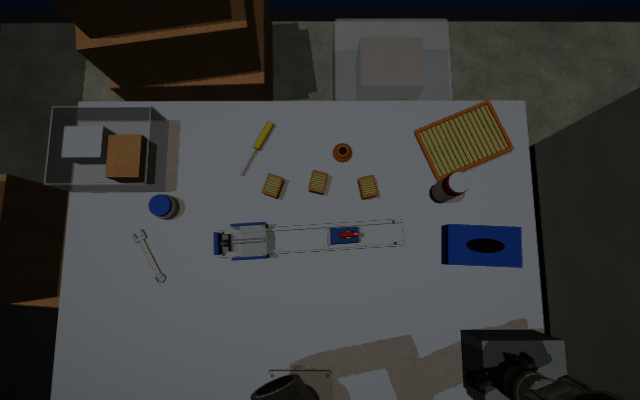

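View pics/side0.png

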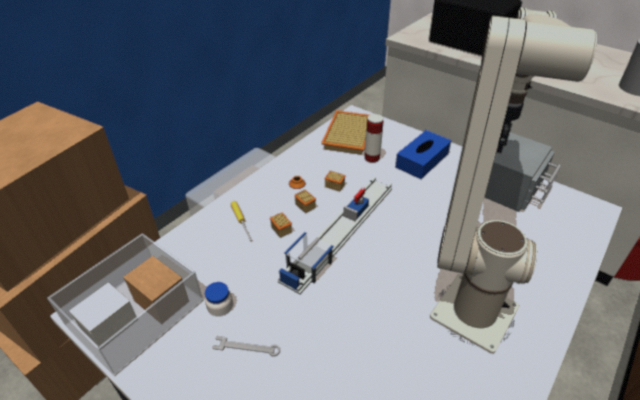

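Three small filters at about (273,186), (318,182) and (368,187) in the top view. The fixture has its hood at (252,241) on the left (+y) and its pusher and red knob at (347,236). The big filter at (463,140) is not one of ours. Next I'll measure.

```bash
cat > m.py <<'E'
from h import *
def mask(im,lo,hi): return cv2.inRange(cv2.cvtColor(im,cv2.COLOR_BGR2HSV),lo,hi)
def blobs(m,a=15):
    c,_=cv2.findContours(m,cv2.RETR_EXTERNAL,cv2.CHAIN_APPROX_NONE); return [x for x in c if cv2.contourArea(x)>a]
def filters(d,z=.048,v=80):
    # top-face quads via depth height 
    P=cloud(d); H=P[...,2]
    m=mask(d["img"],(5,90,40),(30,255,255)); m=cv2.morphologyEx(m,cv2.MORPH_CLOSE,np.ones((3,3)))
    out=[]
    for c in blobs(m,100):
        q=np.zeros_like(m); cv2.drawContours(q,[c],-1,255,-1)
        s=(q>0)&(H>z-.008)&(H<z+.012)
        if s.sum()<60: continue
        p=P[s]; w=plane(d,np.argwhere(s)[:,::-1],z)[:,:2]
        r=cv2.minAreaRect((w*1000).astype(np.float32))
        out.append((r,np.median(p[:,2]),s.sum()))
    return out
E
python3 - <<'E'
from m import *
d=cam("top"); im=d["img"]
for r in filters(d): print(r)
P=cloud(d); H=P[...,2]
for name,lo,hi in(("red",(0,120,60),(4,255,255)),("red2",(172,120,60),(180,255,255)),("blue",(100,120,40),(125,255,255))):
    for c in blobs(mask(im,lo,hi),8):
        q=np.zeros((400,640),np.uint8); cv2.drawContours(q,[c],-1,255,-1); p=P[q>0]
        print(name,cv2.boundingRect(c),np.nanmedian(p,0).round(3),np.nanmax(p[:,2]).round(3))
c=im[205:275,200:420]; cv2.imwrite("pics/c1.png",cv2.resize(np.clip(c.astype(float)*1.6,0,255).astype(np.uint8),None,fx=3.6,fy=3.6,interpolation=cv2.INTER_CUBIC))
# height profile of fixture across
for u in range(275,410,12): print(u,[(v,(1000*H[v,u]).round()) for v in range(214,262,3)])
E
```

```text
(((646.4944458007812, -209.23614501953125), (65.47514343261719, 49.19112777709961), 12.886611938476562), np.float64(0.046712593014700765), np.int64(332))
(((650.763427734375, 85.48942565917969), (49.12788391113281, 65.23455047607422), 71.14968872070312), np.float64(0.04655558016334593), np.int64(327))
(((662.3271484375, -55.29718017578125), (48.070865631103516, 65.31990814208984), 76.31813049316406), np.float64(0.04689778321210902), np.int64(324))
(((795.70849609375, -514.90234375), (177.3229217529297, 269.6478576660156), 23.124998092651367), np.float64(0.04142449672985493), np.int64(459))
red (339, 232, 20, 5) [ 0.496 -0.145  0.091] 0.096
blue (232, 256, 35, 4) [0.428 0.147 0.075] 0.08
blue (214, 233, 5, 22) [0.469 0.25  0.06 ] 0.066
blue (330, 227, 29, 17) [ 0.493 -0.123  0.049] 0.054
blue (448, 224, 74, 43) [ 0.463 -0.551  0.069] 0.076
blue (231, 222, 35, 5) [0.528 0.153 0.075] 0.08
blue (149, 195, 21, 21) [0.587 0.423 0.069] 0.075
275 [(214, np.float64(-2.0)), (217, np.float64(-1.0)), (220, np.float64(-3.0)), (223, np.float64(-2.0)), (226, np.float64(1.0)), (229, np.float64(21.0)
[... 3959 characters left out ...]
1.0)), (226, np.float64(14.0)), (229, np.float64(12.0)), (232, np.float64(11.0)), (235, np.float64(11.0)), (238, np.float64(11.0)), (241, np.float64(10.0)), (244, np.float64(14.0)), (247, np.float64(-6.0)), (250, np.float64(nan)), (253, np.float64(2.0)), (256, np.float64(-3.0)), (259, np.float64(-3.0))]
407 [(214, np.float64(0.0)), (217, np.float64(-3.0)), (220, np.float64(1.0)), (223, np.float64(2.0)), (226, np.float64(1.0)), (229, np.float64(0.0)), (232, np.float64(-4.0)), (235, np.float64(3.0)), (238, np.float64(0.0)), (241, np.float64(2.0)), (244, np.float64(-1.0)), (247, np.float64(-0.0)), (250, np.float64(-4.0)), (253, np.float64(2.0)), (256, np.float64(-3.0)), (259, np.float64(-4.0))]
```

View pics/c1.png

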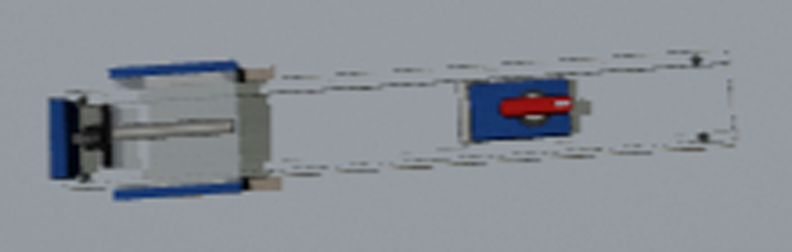

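The crop shows the wing lying along the channel, with its white mark pointing away from the hood at crop (562,103). So the knob is at about 1.57 rad and tight. The fences and pusher are clear enough to fit the fixture frame.

```bash
cat > fx.py <<'E'
from m import *
def line(p):
    vx,vy,x,y=cv2.fitLine(p.astype(np.float32),cv2.DIST_HUBER,0,.01,.01).ravel(); s=np.sign(vy); return np.array([x,y]),np.array([vx,vy])*s
E
python3 - <<'E'
from fx import *
Hs=[];
for _ in range(4):
    d=cam("top"); Hs.append(cloud(d))
P=np.nanmean(Hs,0); H=P[...,2]; im=d["img"]
v,u=np.mgrid[0:400,0:640]
W=plane(d,np.c_[u.ravel(),v.ravel()],.026).reshape(400,640,3)
# fences
L=[]
for lo,hi in((lambda u:233-(u-275)*.07-9, lambda u:233-(u-275)*.07-1),(lambda u:252-(u-275)*.07-5,lambda u:252-(u-275)*.07+4)):
    pts=[]
    for uu in range(280,400):
        a,b=int(lo(uu)),int(hi(uu)); h=np.clip(H[a:b,uu]-.012,0,.02); h[np.isnan(h)]=0
        if h.max()<.006: continue
        k=np.arange(a,b); c=(h*k).sum()/h.sum(); pts.append(plane(d,[[uu,c]],.026)[0,:2])
    pts=np.array(pts); L.append(line(pts)); o,t=L[-1]; n=np.array([-t[1],t[0]]); e=(pts-o)@n; print(len(pts),o,t,np.degrees(np.arctan2(-t[0],t[1])),e.std())
t=(L[0][1]+L[1][1]); t/=np.linalg.norm(t); n=np.array([t[1],-t[0]])
print("sep",(L[0][0]-L[1][0])@n)
mid=((L[0][0]@n)+(L[1][0]@n))/2
phi=np.arctan2(-t[0],t[1]); print("phi deg",np.degrees(phi),"mid n",mid)
# y extents in channel direction from masks
def rep(nm,m,z):
    q=plane(d,np.argwhere(m)[:,::-1],z)[:,:2]; print(nm,"y",(q@t).min().round(4),(q@t).max().round(4),"x",((q@n)-mid).min().round(4),((q@n)-mid).max().round(4), "mean",q.mean(0))
X=(W[...,:2]@n)-mid
m=(np.abs(X)<.02)&(H>.006)&(H<.02)&(u>362)&(u<420); rep("floor end z12 -> -0.29",m,.012)
B=mask(im,(100,120,40),(125,255,255))>0
for nm,s,z in(("padblk",np.s_[225:262,205:225],.066),("pusher",np.s_[222:248,325:365],.050),("hoodblue1",np.s_[218:230,228:270],.076),("hoodblue2",np.s_[250:262,228:270],.076)):
    q=np.zeros_like(B); q[s]=B[s]; rep(nm,q,z)
Rr=mask(im,(0,120,60),(4,255,255))>0; q=np.zeros_like(Rr); q[225:245,330:370]=Rr[225:245,330:370]; rep("red",q,.093)
r=cv2.minAreaRect((plane(d,np.argwhere(q)[:,::-1],.093)[:,:2]*1000).astype(np.float32)); print(r)
# pusher+plate by height
q=(H>.04)&(H<.065)&(u>322)&(u<366)&(v>222)&(v<250); rep("pusher H",q,.054)
E
```

```text
120 [ 0.5291563  -0.13388452] [-0.06298395  0.99801457] 3.6111045 0.0005666819784306252
120 [ 0.46372625 -0.13888197] [-0.06232709  0.99805576] 3.5733955 0.002623154771931674
sep 0.06561463
phi deg 3.5922499 mid n 0.4869207
floor end z12 -> -0.29 y -0.3504 -0.2261 x -0.0194 0.021 mean [ 0.50453752 -0.2570873 ]
padblk y 0.2121 0.2243 x -0.0328 0.0299 mean [0.47006765 0.24871086]
pusher y -0.2069 -0.1246 x -0.0229 0.0232 mean [ 0.4957001  -0.12830052]
hoodblue1 y 0.0678 0.1691 x 0.0459 0.0536 mean [0.52826396 0.15118629]
hoodblue2 y 0.0691 0.1692 x -0.0533 -0.0462 mean [0.42891906 0.14619053]
red y -0.2046 -0.1486 x -0.0059 0.0056 mean [ 0.49660617 -0.14504278]
((496.95086669921875, -145.750244140625), (11.41429615020752, 56.058937072753906), 3.898886203765869)
pusher H y -0.2061 -0.1137 x -0.025 0.0265 mean [ 0.49488467 -0.12397143]
```

```bash
cat > plan.py <<'E'
from fx import *
PHI=3.6; n=np.array([.99803,.0627]); t=np.array([-.0627,.99803]); C=np.array([.490,-.0329])
def ch(x,y): return C+x*n+y*t
def plan(xy,z,yaw=None):
    s=sense(); T=R.from_euler('xyz',s["orientation"],degrees=True)
    d=np.r_[xy,z]-s["ee_pos"]; dt=T.inv().apply(d)
    print("pos",s["ee_pos"].round(4),"rpy",s["orientation"].round(2),"q",s["qpos"].round(1),"t",s["clock"])
    k=max(1,int(np.ceil(np.linalg.norm(d)/.04))); print("move tool",dt.round(4),"rows",k,"each",(dt/k).round(4))
    if yaw is not None:
        # world target: R=Rz(yaw)Rx(180)
        rv=(T.inv()*R.from_euler('xyz',[180,0,yaw],degrees=True)).as_rotvec(); k=int(np.ceil(np.linalg.norm(rv)/.12))or 1
        print("turn",rv.round(4),"rows",k,"each",(rv/k).round(4))
E
python3 - <<'E'
from plan import *
plan([.497,-.146],.17,-86.4)
E
```

```text
pos [ 0.1755 -0.468   0.2311] rpy [-179.97   -0.     20.56] q [-69.4  13.8   0.3  76.5   0.   90. ] t 0.35
move tool [ 0.4141 -0.1886  0.0612] rows 12 each [ 0.0345 -0.0157  0.0051]
turn [-4.0000e-04  4.0000e-04  1.8668e+00] rows 16 each [-0.      0.      0.1167]
```

jog_arm(delta_pos=[[0.0345,-0.0157,0.0051],[0.0345,-0.0157,0.0051],[0.0345,-0.0157,0.0051],[0.0345,-0.0157,0.0051],[0.0345,-0.0157,0.0051],[0.0345,-0.0157,0.0051],[0.0345,-0.0157,0.0051],[0.0345,-0.0157,0.0051],[0.0345,-0.0157,0.0051],[0.0345,-0.0157,0.0051],[0.0345,-0.0157,0.0051],[0.0345,-0.0157,0.0051]], dr=[[0,0,0],[0,0,0],[0,0,0],[0,0,0],[0,0,0],[0,0,0],[0,0,0],[0,0,0],[0,0,0],[0,0,0],[0,0,0],[0,0,0]], claw=[0.05,0.05,0.05,0.05,0.05,0.05,0.05,0.05,0.05,0.05,0.05,0.05], grip_force=40)

```text
clock: 1.35
ee_pos: [0.4982, -0.1448, 0.17]
orientation: [180.0, -0.0, 20.6]
force: [0.2, -1.2, -0.3]
opening: 0.586
```

jog_arm(delta_pos=[[0,0,0],[0,0,0],[0,0,0],[0,0,0],[0,0,0],[0,0,0],[0,0,0],[0,0,0],[0,0,0],[0,0,0],[0,0,0],[0,0,0]], dr=[[0,0,0.1167],[0,0,0.1167],[0,0,0.1167],[0,0,0.1167],[0,0,0.1167],[0,0,0.1167],[0,0,0.1167],[0,0,0.1167],[0,0,0.1167],[0,0,0.1167],[0,0,0.1167],[0,0,0.1167]], claw=[0.05,0.05,0.05,0.05,0.05,0.05,0.05,0.05,0.05,0.05,0.05,0.05])

```text
clock: 2.35
ee_pos: [0.394, -0.3117, 0.1704]
orientation: [-171.4, 3.0, -43.5]
force: [-0.0, 0.3, -0.8]
opening: 0.58
```

jog_arm(delta_pos=[[0,0,0],[0,0,0],[0,0,0],[0,0,0],[0,0,0]], dr=[[0,0,0.1167],[0,0,0.1167],[0,0,0.1167],[0,0,0.1167],[0,0,0]], claw=[0.05,0.05,0.05,0.05,0.05])

```text
clock: 2.77
ee_pos: [0.2942, -0.3836, 0.1702]
orientation: [-167.6, 7.8, -60.2]
force: [0.3, -0.0, -0.8]
opening: 0.582
```

```bash
python3 - <<'E'
from plan import *
plan([.497,-.146],.064,-86.4)
E
```

```text
pos [ 0.2942 -0.3836  0.1702] rpy [-167.56    7.8   -60.23] q [-60.3  19.9  -2.3  75.6  12.4 179.9] t 2.7667
move tool [-0.0901 -0.2614  0.18  ] rows 9 each [-0.01  -0.029  0.02 ]
turn [-0.1818  0.1827  0.4395] rows 5 each [-0.0364  0.0365  0.0879]
```

The last joint hit its range (yaw = q1 + 180 − q6), so I'll unwind and use the opposite half turn, yaw about +93.6.

```bash
python3 - <<'E'
from plan import *
plan([.40,-.28],.20,-10)
E
```

```text
pos [ 0.2942 -0.3836  0.1702] rpy [-167.56    7.8   -60.23] q [-60.3  19.9  -2.3  75.6  12.4 179.9] t 2.7667
move tool [-0.0411 -0.1452  0.007 ] rows 4 each [-0.0103 -0.0363  0.0017]
turn [-0.2624  0.0319 -0.8865] rows 8 each [-0.0328  0.004  -0.1108]
```

jog_arm(delta_pos=[[0,0,0],[0,0,0],[0,0,0],[0,0,0],[0,0,0],[0,0,0],[0,0,0],[0,0,0],[0,0,0]], dr=[[-0.0328,0.004,-0.1108],[-0.0328,0.004,-0.1108],[-0.0328,0.004,-0.1108],[-0.0328,0.004,-0.1108],[-0.0328,0.004,-0.1108],[-0.0328,0.004,-0.1108],[-0.0328,0.004,-0.1108],[-0.0328,0.004,-0.1108],[0,0,0]], claw=[0.05,0.05,0.05,0.05,0.05,0.05,0.05,0.05,0.05])

```text
clock: 3.52
ee_pos: [0.299, -0.3793, 0.1709]
orientation: [180.0, -0.2, -9.2]
force: [-0.5, 0.5, -0.4]
opening: 0.587
```

```bash
python3 - <<'E'
from plan import *
plan([.497,-.146],.17,93.6)
E
```

```text
pos [ 0.299  -0.3793  0.1709] rpy [179.97  -0.18  -9.24] q [-5.180e+01  1.380e+01 -8.900e+00  6.710e+01  1.000e-01  1.374e+02] t 3.5167
move tool [ 0.158  -0.2621  0.0013] rows 8 each [ 0.0197 -0.0328  0.0002]
turn [ 3.2000e-03 -1.7000e-03 -1.7949e+00] rows 15 each [ 2.000e-04 -1.000e-04 -1.197e-01]
```

jog_arm(delta_pos=[[0.0197,-0.0328,0.0],[0.0197,-0.0328,0.0],[0.0197,-0.0328,0.0],[0.0197,-0.0328,0.0],[0.0197,-0.0328,0.0],[0.0197,-0.0328,0.0],[0.0197,-0.0328,0.0],[0.0197,-0.0328,0.0],[0,0,0],[0,0,0],[0,0,0]], dr=[[0,0,0],[0,0,0],[0,0,0],[0,0,0],[0,0,0],[0,0,0],[0,0,0],[0,0,0],[0,0,-0.1197],[0,0,-0.1197],[0,0,-0.1197]], claw=[0.05,0.05,0.05,0.05,0.05,0.05,0.05,0.05,0.05,0.05,0.05])

```text
clock: 4.43
ee_pos: [0.4978, -0.1464, 0.1709]
orientation: [180.0, -0.1, 11.4]
force: [-0.8, 0.7, 0.2]
opening: 0.585
```

jog_arm(delta_pos=[[0,0,0],[0,0,0],[0,0,0],[0,0,0],[0,0,0],[0,0,0],[0,0,0],[0,0,0],[0,0,0],[0,0,0],[0,0,0],[0,0,0]], dr=[[0,0,-0.1197],[0,0,-0.1197],[0,0,-0.1197],[0,0,-0.1197],[0,0,-0.1197],[0,0,-0.1197],[0,0,-0.1197],[0,0,-0.1197],[0,0,-0.1197],[0,0,-0.1197],[0,0,-0.1197],[0,0,-0.1197]], claw=[0.05,0.05,0.05,0.05,0.05,0.05,0.05,0.05,0.05,0.05,0.05,0.05])

```text
clock: 5.43
ee_pos: [0.4973, -0.1476, 0.1711]
orientation: [179.9, -0.0, 93.6]
force: [-0.0, -0.1, 0.2]
opening: 0.587
```

```bash
python3 - <<'E'
from plan import *
plan([.497,-.146],.064,93.6)
E
```

```text
pos [ 0.4973 -0.1476  0.1711] rpy [ 1.7987e+02 -1.0000e-02  9.3590e+01] q [-16.6  17.7  -3.5  68.6   0.1  69.9] t 5.4333
move tool [ 0.0016 -0.0004  0.1071] rows 3 each [ 0.0005 -0.0001  0.0357]
turn [ 0.0023 -0.0001 -0.0002] rows 1 each [ 0.0023 -0.0001 -0.0002]
```

jog_arm(delta_pos=[[0.0016,0,0.027],[0,0,0.027],[0,0,0.027],[0,0,0.026],[0,0,0],[0,0,0],[0,0,0],[0,0,0],[0,0,0],[0,0,0],[0,0,0],[0,0,0]], dr=[[0,0,0],[0,0,0],[0,0,0],[0,0,0],[0,0,0],[0,0,0],[0,0,0],[0,0,0],[0,0,0],[0,0,0],[0,0,0],[0,0,0]], claw=[0.05,0.05,0.05,0.05,0.05,0.0,0.0,0.0,0.0,0.0,0.0,0.0], grip_force=40)

```text
clock: 6.43
ee_pos: [0.4979, -0.1466, 0.0662]
orientation: [179.7, 0.1, 93.4]
force: [-2.9, -0.2, 7.4]
opening: 0.155
```

jog_arm(delta_pos=[[0,0,-0.001],[0,0,0],[0,0,0],[0,0,0],[0,0,0],[0,0,0],[0,0,0],[0,0,0],[0,0,0],[0,0,0],[0,0,0],[0,0,0]], dr=[[0,0,-0.11],[0,0,-0.11],[0,0,-0.11],[0,0,-0.11],[0,0,-0.11],[0,0,-0.11],[0,0,-0.11],[0,0,-0.11],[0,0,-0.11],[0,0,-0.11],[0,0,-0.11],[0,0,-0.11]], claw=[0,0,0,0,0,0,0,0,0,0,0,0])

```text
clock: 7.43
ee_pos: [0.4982, -0.1462, 0.0662]
orientation: [180.0, 0.3, 169.3]
force: [0.1, -0.3, -0.6]
opening: 0.151
```

jog_arm(delta_pos=[[0,0,0],[0,0,0],[0,0,0],[0,0,0]], dr=[[0,0,-0.08],[0,0,-0.08],[0,0,-0.06],[0,0,0]], claw=[0,0,0,0])

```text
clock: 7.77
ee_pos: [0.4982, -0.1461, 0.0662]
orientation: [-180.0, 0.3, -178.3]
force: [0.1, -0.3, 1.6]
opening: 0.16
```

```bash
python3 - <<'E'
from plan import *
s=sense();print(s["force"],s["torque"],s["opening"])
p=ch(0,-.252-.004); print(p)
plan(p,.0665,183.6)
d=cam("top");c=d["img"][205:275,300:420]; cv2.imwrite("pics/c2.png",cv2.resize(c,None,fx=5,fy=5,interpolation=cv2.INTER_CUBIC))
E
```

```text
[ 0.05191857 -0.30068986  1.61454757] [0.30758921 0.27280021 0.09476105] 0.15960229047868754
[ 0.5060512  -0.28839568]
pos [ 0.4982 -0.1461  0.0662] rpy [-179.97    0.28 -178.31] q [-16.4  23.3 -12.5  53.9   0.1 -18.1] t 7.7667
move tool [-0.0037 -0.1425 -0.0002] rows 4 each [-0.0009 -0.0356 -0.    ]
turn [-0.0006  0.0049 -0.0333] rows 1 each [-0.0006  0.0049 -0.0333]
```

View pics/c2.png

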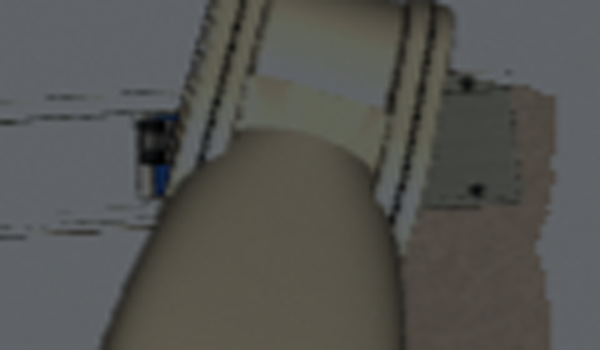

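The arm hides the knob in this view; only the pusher's front edge shows, at (150,150). The measured yaw went from 93.4° to 181.7° with the grip held, so the knob should be near 0. Now I'll draw the pusher back.

jog_arm(delta_pos=[[-0.0008,-0.02,0],[-0.0008,-0.025,0],[-0.0008,-0.025,0],[-0.0008,-0.025,0],[-0.0005,-0.02,0],[0,-0.015,0],[0,-0.008,0],[0,-0.004,0],[0,0,0],[0,0,0]], dr=[[0,0,0],[0,0,0],[0,0,0],[0,0,0],[0,0,0],[0,0,0],[0,0,0],[0,0,0],[0,0,0],[0,0,0]], claw=[0,0,0,0,0,0,0,0,0,0])

```text
clock: 8.65
ee_pos: [0.5067, -0.2834, 0.0662]
orientation: [179.6, 0.3, -178.2]
force: [2.6, 12.7, 5.5]
opening: 0.158
```

```bash
python3 - <<'E'
from plan import *
s=sense();print(s["force"],s["torque"],s["opening"], (s["ee_pos"][:2]-C)@t,(s["ee_pos"][:2]-C)@n)
E
```

```text
[ 2.62686187 12.69296319  5.53263552] [ 2.19539313 -0.43311109 -0.09151978] 0.15827065339684337 -0.2510124070773593 0.0009149076317949446
```

The pusher is against its back stop: knob at channel y −0.251 against −0.252 expected, with a 12.7 N reaction. I'll let go, rise and look.

jog_arm(delta_pos=[[0,0.002,0],[0,0,0],[0,0,0],[0,0,0],[0,0,0],[0,0,0],[0,0,-0.02],[0,0,-0.04],[0,0,-0.04],[0,0,-0.04],[0.04,0,0],[0.04,0,0]], dr=[[0,0,0],[0,0,0],[0,0,0],[0,0,0],[0,0,0],[0,0,0],[0,0,0],[0,0,0],[0,0,0],[0,0,0],[0,0,0],[0,0,0]], claw=[0,0,0.04,0.04,0.04,0.04,0.04,0.04,0.04,0.04,0.04,0.04])

```text
clock: 9.65
ee_pos: [0.4279, -0.2904, 0.209]
orientation: [-179.6, 0.6, -178.2]
force: [-1.1, -0.6, 0.3]
opening: 0.463
```

jog_arm(delta_pos=[[0.04,0,0],[0.04,-0.02,0],[0.04,-0.03,0],[0.03,-0.03,0],[0,-0.03,0],[0,-0.03,0],[0,0,0]], dr=[[0,0,0],[0,0,0],[0,0,0],[0,0,0],[0,0,0],[0,0,0],[0,0,0]], claw=[0.08,0.08,0.08,0.08,0.08,0.08,0.08])

```text
clock: 10.23
ee_pos: [0.2876, -0.4304, 0.2045]
orientation: [-179.8, 0.2, -178.7]
force: [0.5, -1.3, -1.1]
opening: 0.939
```

```bash
python3 - <<'E'
from plan import *
d=cam("top")
for r,z,k in filters(d): print(np.round(r[0],1),np.round(r[1],1),round(r[2],1),z,k, "ch",((np.array(r[0])/1000-C)@n).round(4),((np.array(r[0])/1000-C)@t).round(4))
cv2.imwrite("pics/t3.png",np.clip(d["img"][120:280,200:460]*1.3,0,255).astype(np.uint8).repeat(3,0).repeat(3,1))
plan([.6,-.2],.15,None)
E
```

```text
[ 646.4 -208.8] [65.6 49.7] 12.5 0.04691059086251981 331 ch 0.145 -0.1854
[650.8  85.4] [48.7 65.2] 71.3 0.04652695423431841 328 ch 0.1679 0.108
[662.1 -55.3] [48.1 65.7] 76.3 0.04693892029556035 320 ch 0.1704 -0.0331
[ 796.  -515.7] [177.2 267.7] 22.8 0.04141171696274748 467 ch 0.2752 -0.501
pos [ 0.2877 -0.4276  0.2042] rpy [-1.7994e+02  1.5000e-01 -1.7858e+02] q [-56.1  16.2  -0.6  73.1   0.1 -57.5] t 10.2833
move tool [-0.3177  0.2199  0.0548] rows 10 each [-0.0318  0.022   0.0055]
```

View pics/t3.png

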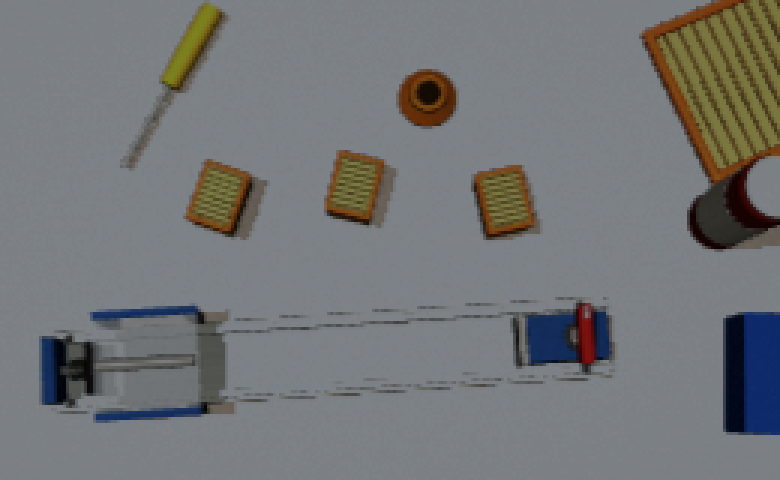

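The view shows the knob across the channel at (587,335) with its white mark towards +x, so it's slack. The pusher is at the back, and the three filters are at (220,197), (355,187) and (505,200). I'll start with the right-hand one, C.

```bash
python3 - <<'E'
from plan import *
plan([.6464,-.2088],.12,192.5)
for y in(.075,-.01,-.095): print(ch(0,y))
E
```

```text
pos [ 0.2877 -0.4276  0.2042] rpy [-1.7994e+02  1.5000e-01 -1.7858e+02] q [-56.1  16.2  -0.6  73.1   0.1 -57.5] t 10.2833
move tool [-0.3638  0.21    0.0849] rows 11 each [-0.0331  0.0191  0.0077]
turn [-0.0012  0.0024 -0.1935] rows 2 each [-0.0006  0.0012 -0.0967]
[0.4852975  0.04195225]
[ 0.490627  -0.0428803]
[ 0.4959565  -0.12771285]
```

jog_arm(delta_pos=[[-0.0331,0.0191,0.0],[-0.0331,0.0191,0.0],[-0.0331,0.0191,0.0],[-0.0331,0.0191,0.0],[-0.0331,0.0191,0.0],[-0.0331,0.0191,0.0],[-0.0331,0.0191,0.0],[-0.0331,0.0191,0.01],[-0.0331,0.0191,0.02],[-0.0331,0.0191,0.025],[-0.0331,0.0191,0.029]], dr=[[0,0,0],[0,0,0],[0,0,0],[0,0,0],[0,0,0],[0,0,0],[0,0,0],[0,0,0],[0,0,0],[0,0,0],[0,0,0]], claw=[0.082,0.082,0.082,0.082,0.082,0.082,0.082,0.082,0.082,0.082,0.082])

```text
clock: 11.2
ee_pos: [0.6402, -0.2075, 0.1285]
orientation: [-179.9, 0.2, -178.3]
force: [-0.1, -0.6, -0.2]
opening: 0.962
```

jog_arm(delta_pos=[[0,0,0],[0,0,0],[0,0,0]], dr=[[0,0,-0.0967],[0,0,-0.0967],[0,0,0]], claw=[0.082,0.082,0.082])

```text
clock: 11.45
ee_pos: [0.6378, -0.2077, 0.1263]
orientation: [179.9, -0.1, -167.0]
force: [1.1, -0.2, 0.4]
opening: 0.965
```

```bash
python3 - <<'E'
from plan import *
plan([.6464,-.2088],.016,192.5)
E
```

```text
pos [ 0.6378 -0.2077  0.1263] rpy [ 1.7994e+02 -5.0000e-02 -1.6705e+02] q [-18.   36.6  19.8  73.3   0.  -31. ] t 11.45
move tool [-0.0082 -0.0031  0.1103] rows 3 each [-0.0027 -0.001   0.0368]
turn [ 0.001  -0.0009  0.0079] rows 1 each [ 0.001  -0.0009  0.0079]
```

jog_arm(delta_pos=[[-0.0082,-0.003,0.01],[0,0,0.03],[0,0,0.03],[0,0,0.025],[0,0,0.015],[0,0,0],[0,0,0],[0,0,0],[0,0,0],[0,0,0],[0,0,0]], dr=[[0,0,0],[0,0,0],[0,0,0],[0,0,0],[0,0,0],[0,0,0],[0,0,0],[0,0,0],[0,0,0],[0,0,0],[0,0,0]], claw=[0.082,0.082,0.082,0.082,0.082,0.082,0.03,0.03,0.03,0.03,0.03], grip_force=40)

```text
clock: 12.37
ee_pos: [0.6491, -0.2116, 0.0208]
orientation: [-179.8, 0.4, -167.3]
force: [0.2, 0.1, 4.6]
opening: 0.576
```

```bash
python3 - <<'E'
from plan import *
s=sense();print(s["force"],s["opening"]*.0854)
plan([.6464,-.2088],.13)
E
```

```text
[0.17032333 0.05456386 4.62349725] 0.04923264513287209
pos [ 0.6491 -0.2116  0.0208] rpy [-179.81    0.38 -167.29] q [-18.1  42.3  13.8  61.1   0.  -30.8] t 12.3667
move tool [ 0.0013  0.003  -0.1092] rows 3 each [ 0.0004  0.001  -0.0364]
```

jog_arm(delta_pos=[[0,0,-0.015],[0,0,-0.025],[0,0,-0.03],[0,0,-0.03],[0,0,-0.01],[0,0,0]], dr=[[0,0,0],[0,0,0],[0,0,0],[0,0,0],[0,0,0],[0,0,0]], claw=[0.03,0.03,0.03,0.03,0.03,0.03])

```text
clock: 12.87
ee_pos: [0.6495, -0.2117, 0.1326]
orientation: [-179.7, 0.5, -167.3]
force: [0.3, -0.4, -0.5]
opening: 0.576
```

```bash
python3 - <<'E'
from plan import *
s=sense();print(s["force"],s["opening"]*.0854)
plan(ch(0,-.095),.13,93.6)
E
```

```text
[ 0.30526381 -0.36954928 -0.4840503 ] 0.04916038752026663
pos [ 0.6495 -0.2117  0.1326] rpy [-179.71    0.54 -167.27] q [-18.1  37.3  22.   74.1   0.  -30.8] t 12.8667
move tool [0.1312 0.1157 0.0007] rows 5 each [0.0262 0.0231 0.0001]
turn [0.0045 0.0114 1.73  ] rows 15 each [0.0003 0.0008 0.1153]
```

jog_arm(delta_pos=[[0.0187,0.0165,0],[0.0187,0.0165,0],[0.0187,0.0165,0],[0.0187,0.0165,0],[0.0187,0.0165,0],[0.0187,0.0165,0],[0.0187,0.0165,0],[0,0,0],[0,0,0],[0,0,0],[0,0,0],[0,0,0]], dr=[[0,0,0],[0,0,0],[0,0,0],[0,0,0],[0,0,0],[0,0,0],[0,0,0],[0,0,0.1153],[0,0,0.1153],[0,0,0.1153],[0,0,0.1153],[0,0,0.1153]], claw=[0.03,0.03,0.03,0.03,0.03,0.03,0.03,0.03,0.03,0.03,0.03,0.03])

```text
clock: 13.87
ee_pos: [0.4923, -0.1266, 0.1255]
orientation: [180.0, -0.1, 159.4]
force: [0.1, -1.1, -1.4]
opening: 0.575
```

jog_arm(delta_pos=[[0,0,0],[0,0,0],[0,0,0],[0,0,0],[0,0,0],[0,0,0],[0,0,0],[0,0,0],[0,0,0],[0,0,0],[0,0,0]], dr=[[0,0,0.1153],[0,0,0.1153],[0,0,0.1153],[0,0,0.1153],[0,0,0.1153],[0,0,0.1153],[0,0,0.1153],[0,0,0.1153],[0,0,0.1153],[0,0,0.1153],[0,0,0]], claw=[0.03,0.03,0.03,0.03,0.03,0.03,0.03,0.03,0.03,0.03,0.03])

```text
clock: 14.78
ee_pos: [0.4923, -0.1267, 0.1255]
orientation: [-179.9, -0.0, 93.5]
force: [0.4, -0.7, -1.8]
opening: 0.578
```

```bash
python3 - <<'E'
from plan import *
s=sense();print(s["force"],s["opening"]*.0854)
plan(ch(0,-.095),.034,93.6)
E
```

```text
[ 0.36630172 -0.72536678 -1.78956941] 0.04933998683430713
pos [ 0.4923 -0.1267  0.1255] rpy [-1.7993e+02 -4.0000e-02  9.3530e+01] q [-14.4  18.9  -9.2  62.    0.   72. ] t 14.7833
move tool [-0.0013  0.0036  0.0915] rows 3 each [-0.0004  0.0012  0.0305]
turn [-0.0012 -0.0007 -0.0012] rows 1 each [-0.0012 -0.0007 -0.0012]
```

jog_arm(delta_pos=[[-0.001,0.0036,0.02],[0,0,0.025],[0,0,0.02],[0,0,0.013],[0,0,0.007],[0,0,0.006],[0,0,0]], dr=[[0,0,0],[0,0,0],[0,0,0],[0,0,0],[0,0,0],[0,0,0],[0,0,0]], claw=[0.03,0.03,0.03,0.03,0.03,0.03,0.03])

```text
clock: 15.37
ee_pos: [0.4967, -0.1276, 0.0353]
orientation: [-180.0, -0.0, 93.7]
force: [0.4, -1.4, -2.2]
opening: 0.577
```

```bash
python3 - <<'E'
from plan import *
s=sense();print(s["force"],s["opening"]*.0854)
plan(ch(0,-.095),.034,93.6)
E
```

```text
[ 0.40385258 -1.40377491 -2.20926834] 0.04927679642001805
pos [ 0.4967 -0.1276  0.0353] rpy [-1.800e+02 -2.000e-02  9.371e+01] q [-14.4  25.1 -15.2  49.7   0.   71.9] t 15.3667
move tool [-0.     -0.0008  0.0013] rows 1 each [-0.     -0.0008  0.0013]
turn [-0.     -0.0003  0.0019] rows 1 each [-0.     -0.0003  0.0019]
```

jog_arm(delta_pos=[[0,0,0.002],[0,0,0],[0,0,0],[0,0,0],[0,0,0],[0,0,0],[0,0,-0.02],[0,0,-0.035],[0,0,-0.035],[0,0,0]], dr=[[0,0,0],[0,0,0],[0,0,0],[0,0,0],[0,0,0],[0,0,0],[0,0,0],[0,0,0],[0,0,0],[0,0,0]], claw=[0.03,0.068,0.068,0.068,0.068,0.068,0.068,0.068,0.082,0.082])

```text
clock: 16.2
ee_pos: [0.5022, -0.1291, 0.1319]
orientation: [179.1, 0.3, 93.6]
force: [0.9, -0.8, 0.7]
opening: 0.962
```

```bash
python3 - <<'E'
from plan import *
plan([.6621,-.0553],.12,166.3)
d=cam("top")
for r,z,k in filters(d): print(np.round(r[0],1),np.round(r[1],1),round(r[2],1),z,k)
cv2.imwrite("pics/t4.png",d["img"][150:270,200:460].repeat(3,0).repeat(3,1))
E
```

```text
pos [ 0.5022 -0.1291  0.1319] rpy [179.15   0.26  93.64] q [-14.4  18.9  -8.1  62.1   0.   71.9] t 16.2
move tool [0.0636 0.164  0.0141] rows 5 each [0.0127 0.0328 0.0028]
turn [ 0.0099  0.0134 -1.2681] rows 11 each [ 0.0009  0.0012 -0.1153]
[650.8  85.5] [48.9 65.2] 71.1 0.046628808320182014 331
[662.1 -55.3] [48.1 65.7] 76.3 0.04669467004994721 326
[ 796.  -515.4] [177.2 268.3] 23.0 0.041379027884199004 469
```

jog_arm(delta_pos=[[0.0106,0.0275,0],[0.0106,0.0275,0],[0.0106,0.0275,0],[0.0106,0.0275,0],[0.0106,0.0275,0],[0.0106,0.0275,0],[0,0,0],[0,0,0],[0,0,0],[0,0,0],[0,0,0],[0,0,0]], dr=[[0,0,0],[0,0,0],[0,0,0],[0,0,0],[0,0,0],[0,0,0],[0,0,-0.1153],[0,0,-0.1153],[0,0,-0.1153],[0,0,-0.1153],[0,0,-0.1153],[0,0,-0.1153]], claw=[0.082,0.082,0.082,0.082,0.082,0.082,0.082,0.082,0.082,0.082,0.082,0.082])

```text
clock: 17.25
ee_pos: [0.6576, -0.0538, 0.1237]
orientation: [180.0, 0.0, 133.6]
force: [0.3, 0.3, -0.3]
opening: 0.959
```

jog_arm(delta_pos=[[0,0,0],[0,0,0],[0,0,0],[0,0,0],[0,0,0],[0,0,0]], dr=[[0,0,-0.1153],[0,0,-0.1153],[0,0,-0.1153],[0,0,-0.1153],[0,0,-0.1153],[0,0,0]], claw=[0.082,0.082,0.082,0.082,0.082,0.082])

```text
clock: 17.75
ee_pos: [0.6575, -0.0539, 0.1238]
orientation: [-180.0, 0.0, 166.4]
force: [0.6, 0.3, -1.1]
opening: 0.959
```

```bash
python3 - <<'E'
from plan import *
plan([.6621,-.0553],.016,166.3)
d=cam("side"); P=cloud(d); 
cv2.imwrite("pics/s4.png",d["img"][100:300,200:460].repeat(3,0).repeat(3,1))
E
```

```text
pos [ 0.6575 -0.0539  0.1238] rpy [-1.7999e+02  3.0000e-02  1.6641e+02] q [-4.7 35.3 17.1 71.8 -0.   8.9] t 17.75
move tool [-0.0047 -0.0003  0.1078] rows 3 each [-0.0016 -0.0001  0.0359]
turn [-0.0001  0.0006  0.0019] rows 1 each [-0.0001  0.0006  0.0019]
```

View pics/s4.png

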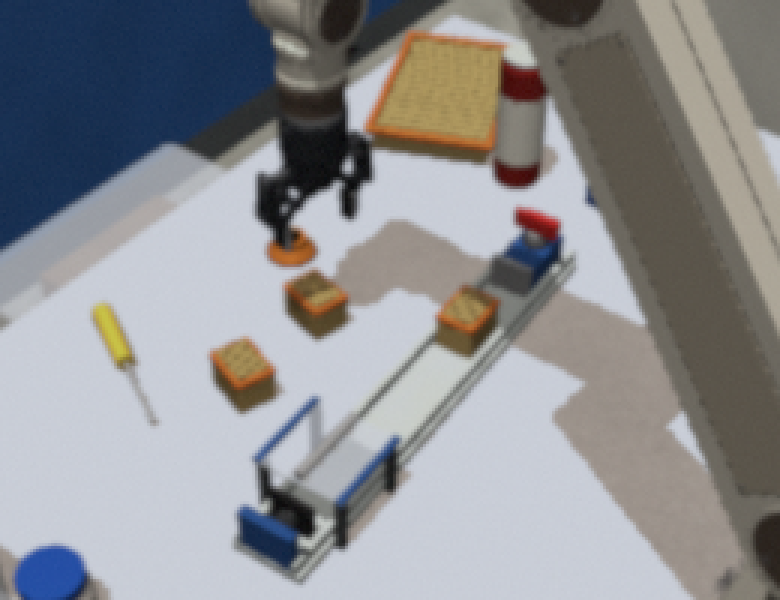

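The side view shows filter C standing in the channel, rim up, at (468,320). Filters B (317,302) and A (243,372) are still on the bench, and the gripper is above B. Now I'll pick B.

jog_arm(delta_pos=[[-0.0047,0,0.01],[0,0,0.03],[0,0,0.03],[0,0,0.025],[0,0,0.012],[0,0,0],[0,0,0],[0,0,0],[0,0,0],[0,0,0],[0,0,0]], dr=[[0,0,0],[0,0,0],[0,0,0],[0,0,0],[0,0,0],[0,0,0],[0,0,0],[0,0,0],[0,0,0],[0,0,0],[0,0,0]], claw=[0.082,0.082,0.082,0.082,0.082,0.082,0.03,0.03,0.03,0.03,0.03], grip_force=40)

```text
clock: 18.72
ee_pos: [0.665, -0.0553, 0.0207]
orientation: [179.9, 0.4, 166.3]
force: [-0.4, -0.3, 5.1]
opening: 0.577
```

jog_arm(delta_pos=[[0,0,-0.015],[0,0,-0.025],[0,0,-0.03],[0,0,-0.03],[0,0,-0.01],[0,0,0]], dr=[[0,0,0],[0,0,0],[0,0,0],[0,0,0],[0,0,0],[0,0,0]], claw=[0.03,0.03,0.03,0.03,0.03,0.03])

```text
clock: 19.22
ee_pos: [0.6653, -0.0553, 0.1327]
orientation: [179.9, 0.6, 166.3]
force: [0.2, -0.2, -1.0]
opening: 0.58
```

```bash
python3 - <<'E'
from plan import *
s=sense();print(s["force"],s["opening"]*.0854)
plan(ch(0,-.01),.13,93.6)
E
```

```text
[ 0.23877498 -0.16373451 -1.04972568] 0.04956257212882367
pos [ 0.6653 -0.0553  0.1327] rpy [179.91   0.62 166.3 ] q [-4.7 35.4 18.7 72.6 -0.   9. ] t 19.2167
move tool [ 0.1727 -0.0294  0.0007] rows 5 each [ 0.0345 -0.0059  0.0001]
turn [0.0082 0.0084 1.2689] rows 11 each [0.0007 0.0008 0.1154]
```

jog_arm(delta_pos=[[0.0216,-0.0037,0],[0.0216,-0.0037,0],[0.0216,-0.0037,0],[0.0216,-0.0037,0],[0.0216,-0.0037,0],[0.0216,-0.0037,0],[0.0216,-0.0037,0],[0.0216,-0.0037,0],[0,0,0],[0,0,0],[0,0,0],[0,0,0]], dr=[[0,0,0],[0,0,0],[0,0,0],[0,0,0],[0,0,0],[0,0,0],[0,0,0],[0,0,0],[0,0,0.1154],[0,0,0.1154],[0,0,0.1154],[0,0,0.1154]], claw=[0.03,0.03,0.03,0.03,0.03,0.03,0.03,0.03,0.03,0.03,0.03,0.03])

```text
clock: 20.22
ee_pos: [0.4862, -0.0427, 0.1258]
orientation: [-180.0, -0.0, 139.5]
force: [0.3, -0.0, -1.4]
opening: 0.578
```

jog_arm(delta_pos=[[0,0,0],[0,0,0],[0,0,0],[0,0,0],[0,0,0],[0,0,0],[0,0,0],[0,0,0]], dr=[[0,0,0.1154],[0,0,0.1154],[0,0,0.1154],[0,0,0.1154],[0,0,0.1154],[0,0,0.1154],[0,0,0.1154],[0,0,0]], claw=[0.03,0.03,0.03,0.03,0.03,0.03,0.03,0.03])

```text
clock: 20.88
ee_pos: [0.4863, -0.0428, 0.1257]
orientation: [-179.9, -0.0, 93.5]
force: [0.8, 1.0, -1.3]
opening: 0.576
```

```bash
python3 - <<'E'
from plan import *
s=sense();print(s["force"],s["opening"]*.0854)
plan(ch(0,-.01),.034,93.6)
E
```

```text
[ 0.75766632  1.02344052 -1.2521218 ] 0.049203452151863766
pos [ 0.4863 -0.0428  0.1257] rpy [-179.94   -0.     93.47] q [ -5.   16.8 -12.2  61.1  -0.   81.5] t 20.8833
move tool [-0.0004  0.0044  0.0917] rows 3 each [-0.0001  0.0015  0.0306]
turn [-0.001  -0.     -0.0023] rows 1 each [-0.001  -0.     -0.0023]
```

jog_arm(delta_pos=[[0,0.0043,0.02],[0,0,0.025],[0,0,0.02],[0,0,0.013],[0,0,0.007],[0,0,0.006],[0,0,0]], dr=[[0,0,0],[0,0,0],[0,0,0],[0,0,0],[0,0,0],[0,0,0],[0,0,0]], claw=[0.03,0.03,0.03,0.03,0.03,0.03,0.03])

```text
clock: 21.47
ee_pos: [0.4913, -0.0426, 0.0354]
orientation: [180.0, 0.0, 93.6]
force: [-0.5, -0.2, -0.9]
opening: 0.579
```

```bash
python3 - <<'E'
from plan import *
s=sense();print(s["force"],s["opening"]*.0854)
plan(ch(0,-.01),.034,93.6)
E
```

```text
[-0.51457958 -0.16425053 -0.86844925] 0.049461384569264286
pos [ 0.4913 -0.0426  0.0354] rpy [1.800e+02 1.000e-02 9.365e+01] q [ -4.9  23.3 -18.3  48.5  -0.   81.4] t 21.4667
move tool [-0.0003 -0.0007  0.0014] rows 1 each [-0.0003 -0.0007  0.0014]
turn [0.     0.0002 0.0008] rows 1 each [0.     0.0002 0.0008]
```

jog_arm(delta_pos=[[0,0,0.002],[0,0,0],[0,0,0],[0,0,0],[0,0,0],[0,0,0],[0,0,-0.02],[0,0,-0.035],[0,0,-0.035],[0,0,0],[0,0,0]], dr=[[0,0,0],[0,0,0],[0,0,0],[0,0,0],[0,0,0],[0,0,0],[0,0,0],[0,0,0],[0,0,0],[0,0,0],[0,0,0]], claw=[0.03,0.068,0.068,0.068,0.068,0.068,0.068,0.068,0.082,0.082,0.082])

```text
clock: 22.38
ee_pos: [0.4944, -0.0428, 0.1275]
orientation: [179.5, 0.1, 93.6]
force: [-1.1, -0.6, -0.2]
opening: 0.957
```

```bash
python3 - <<'E'
from plan import *
d=cam("top"); b=None
for r,z,k in filters(d): print(np.round(r[0],1),np.round(r[1],1),round(r[2],1),z,k)
plan([.6508,.0855],.12,161.2)
E
```

```text
[ 497.5 -129. ] [60.9 51.5] 89.8 0.05788684258670751 228
[650.8  85.5] [49.  65.2] 71.3 0.04643409577132118 326
[ 796.  -515.4] [177.2 268.1] 23.0 0.04148801442945449 437
pos [ 0.4928 -0.0427  0.1257] rpy [1.7971e+02 5.0000e-02 9.3570e+01] q [ -4.9  17.2 -11.6  60.9  -0.   81.5] t 22.4333
move tool [0.1181 0.1656 0.0064] rows 6 each [0.0197 0.0276 0.0011]
turn [ 0.004   0.0038 -1.1803] rows 10 each [ 0.0004  0.0004 -0.118 ]
```

Filter A hasn't moved. On to A.

jog_arm(delta_pos=[[0.0197,0.0276,0],[0.0197,0.0276,0],[0.0197,0.0276,0],[0.0197,0.0276,0],[0.0197,0.0276,0],[0.0197,0.0276,0],[0,0,0],[0,0,0],[0,0,0],[0,0,0],[0,0,0],[0,0,0]], dr=[[0,0,0],[0,0,0],[0,0,0],[0,0,0],[0,0,0],[0,0,0],[0,0,-0.118],[0,0,-0.118],[0,0,-0.118],[0,0,-0.118],[0,0,-0.118],[0,0,-0.118]], claw=[0.082,0.082,0.082,0.082,0.082,0.082,0.082,0.082,0.082,0.082,0.082,0.082])

```text
clock: 23.43
ee_pos: [0.6488, 0.0856, 0.1225]
orientation: [-179.9, -0.0, 134.5]
force: [0.0, 0.8, -0.0]
opening: 0.959
```

jog_arm(delta_pos=[[0,0,0],[0,0,0],[0,0,0],[0,0,0],[0,0,0]], dr=[[0,0,-0.118],[0,0,-0.118],[0,0,-0.118],[0,0,-0.118],[0,0,0]], claw=[0.082,0.082,0.082,0.082,0.082])

```text
clock: 23.85
ee_pos: [0.6488, 0.0855, 0.1228]
orientation: [-179.9, -0.1, 161.3]
force: [0.0, -0.1, -0.5]
opening: 0.961
```

```bash
python3 - <<'E'
from plan import *
plan([.6508,.0855],.016,161.2)
E
```

```text
pos [0.6488 0.0855 0.1228] rpy [-1.7992e+02 -6.0000e-02  1.6129e+02] q [ 7.5 34.8 16.1 71.4 -0.  26.2] t 23.85
move tool [-0.002   0.0008  0.1068] rows 3 each [-0.0007  0.0003  0.0356]
turn [-0.0013 -0.001   0.0016] rows 1 each [-0.0013 -0.001   0.0016]
```

jog_arm(delta_pos=[[-0.002,0.001,0.01],[0,0,0.03],[0,0,0.03],[0,0,0.025],[0,0,0.011],[0,0,0],[0,0,0],[0,0,0],[0,0,0],[0,0,0],[0,0,0]], dr=[[0,0,0],[0,0,0],[0,0,0],[0,0,0],[0,0,0],[0,0,0],[0,0,0],[0,0,0],[0,0,0],[0,0,0],[0,0,0]], claw=[0.082,0.082,0.082,0.082,0.082,0.082,0.03,0.03,0.03,0.03,0.03], grip_force=40)

```text
clock: 24.77
ee_pos: [0.6544, 0.0861, 0.0216]
orientation: [179.9, 0.4, 161.2]
force: [0.2, 0.3, 4.2]
opening: 0.575
```

jog_arm(delta_pos=[[0,0,-0.015],[0,0,-0.025],[0,0,-0.03],[0,0,-0.03],[0,0,-0.01],[0,0,0]], dr=[[0,0,0],[0,0,0],[0,0,0],[0,0,0],[0,0,0],[0,0,0]], claw=[0.03,0.03,0.03,0.03,0.03,0.03])

```text
clock: 25.27
ee_pos: [0.6548, 0.0863, 0.1333]
orientation: [179.8, 0.6, 161.2]
force: [0.1, -1.0, -2.5]
opening: 0.576
```

```bash
python3 - <<'E'
from plan import *
s=sense();print(s["force"],s["opening"]*.0854)
plan(ch(0,.075),.13,93.6)
E
```

```text
[ 0.08177275 -1.04557349 -2.49876968] 0.04920943190265534
pos [0.6548 0.0863 0.1333] rpy [179.77   0.56 161.18] q [ 7.5 34.6 17.3 72.1 -0.  26.3] t 25.2667
move tool [ 0.1461 -0.0967  0.0015] rows 5 each [ 0.0292 -0.0193  0.0003]
turn [0.0093 0.0062 1.1795] rows 10 each [0.0009 0.0006 0.1179]
```

jog_arm(delta_pos=[[0.0183,-0.0121,0],[0.0183,-0.0121,0],[0.0183,-0.0121,0],[0.0183,-0.0121,0],[0.0183,-0.0121,0],[0.0183,-0.0121,0],[0.0183,-0.0121,0],[0.0183,-0.0121,0],[0,0,0],[0,0,0],[0,0,0],[0,0,0]], dr=[[0,0,0],[0,0,0],[0,0,0],[0,0,0],[0,0,0],[0,0,0],[0,0,0],[0,0,0],[0,0,0.1179],[0,0,0.1179],[0,0,0.1179],[0,0,0.1179]], claw=[0.03,0.03,0.03,0.03,0.03,0.03,0.03,0.03,0.03,0.03,0.03,0.03])

```text
clock: 26.27
ee_pos: [0.4807, 0.0413, 0.1266]
orientation: [-179.9, -0.0, 133.8]
force: [0.1, 1.1, -1.2]
opening: 0.576
```

jog_arm(delta_pos=[[0,0,0],[0,0,0],[0,0,0],[0,0,0],[0,0,0],[0,0,0],[0,0,0]], dr=[[0,0,0.1179],[0,0,0.1179],[0,0,0.1179],[0,0,0.1179],[0,0,0.1179],[0,0,0.1179],[0,0,0]], claw=[0.03,0.03,0.03,0.03,0.03,0.03,0.03])

```text
clock: 26.85
ee_pos: [0.4809, 0.0414, 0.1265]
orientation: [-179.9, 0.0, 93.5]
force: [-1.0, 0.1, -2.2]
opening: 0.576
```

```bash
python3 - <<'E'
from plan import *
s=sense();print(s["force"],s["opening"]*.0854)
plan(ch(0,.075),.034,93.6)
E
```

```text
[-0.99083807  0.11754779 -2.1549242 ] 0.049220558484299265
pos [0.4809 0.0414 0.1265] rpy [-1.7992e+02  4.0000e-02  9.3530e+01] q [  4.9  16.1 -12.9  61.   -0.   91.4] t 26.85
move tool [0.0003 0.0046 0.0925] rows 3 each [0.0001 0.0015 0.0308]
turn [-0.0013  0.0006 -0.0013] rows 1 each [-0.0013  0.0006 -0.0013]
```

jog_arm(delta_pos=[[0,0.0044,0.02],[0,0,0.025],[0,0,0.02],[0,0,0.013],[0,0,0.007],[0,0,0.006],[0,0,0]], dr=[[0,0,0],[0,0,0],[0,0,0],[0,0,0],[0,0,0],[0,0,0],[0,0,0]], claw=[0.03,0.03,0.03,0.03,0.03,0.03,0.03])

```text
clock: 27.43
ee_pos: [0.486, 0.0417, 0.0363]
orientation: [-180.0, 0.0, 93.7]
force: [-0.5, 0.1, -1.6]
opening: 0.575
```

```bash
python3 - <<'E'
from plan import *
s=sense();print(s["force"],s["opening"]*.0854)
plan(ch(0,.075),.034,93.6)
E
```

```text
[-0.5436829   0.058917   -1.60790025] 0.04911604069873651
pos [0.486  0.0417 0.0363] rpy [-1.80e+02  4.00e-02  9.37e+01] q [  4.9  22.7 -19.   48.3  -0.   91.2] t 27.4333
move tool [ 0.0003 -0.0007  0.0023] rows 1 each [ 0.0003 -0.0007  0.0023]
turn [-0.      0.0006  0.0017] rows 1 each [-0.      0.0006  0.0017]
```

jog_arm(delta_pos=[[0,0,0.003],[0,0,0],[0,0,0],[0,0,0],[0,0,0],[0,0,0],[0,0,-0.02],[0,0,-0.035],[0,0,-0.04],[0,0,-0.03],[0,0,0]], dr=[[0,0,0],[0,0,0],[0,0,0],[0,0,0],[0,0,0],[0,0,0],[0,0,0],[0,0,0],[0,0,0],[0,0,0],[0,0,0]], claw=[0.03,0.068,0.068,0.068,0.068,0.068,0.068,0.068,0.068,0.05,0.04])

```text
clock: 28.35
ee_pos: [0.4914, 0.0422, 0.1669]
orientation: [179.1, 0.0, 93.6]
force: [1.1, -0.8, -0.2]
opening: 0.528
```

```bash
python3 - <<'E'
from plan import *
plan([.38,-.33],.18,183.6)
E
```

```text
pos [0.4914 0.0422 0.1669] rpy [1.7908e+02 1.0000e-02 9.3640e+01] q [ 4.9 14.5 -8.6 65.9 -0.  91.3] t 28.35
move tool [-0.3644 -0.1346 -0.0152] rows 10 each [-0.0364 -0.0135 -0.0015]
turn [ 0.0124  0.0128 -1.5701] rows 14 each [ 0.0009  0.0009 -0.1122]
```

jog_arm(delta_pos=[[-0.0364,-0.0135,0],[-0.0364,-0.0135,0],[-0.0364,-0.0135,0],[-0.0364,-0.0135,0],[-0.0364,-0.0135,0],[-0.0364,-0.0135,0],[-0.0364,-0.0135,0],[-0.0364,-0.0135,0],[-0.0364,-0.0135,0],[-0.0364,-0.0135,0],[0,0,0],[0,0,0]], dr=[[0,0,0],[0,0,0],[0,0,0],[0,0,0],[0,0,0],[0,0,0],[0,0,0],[0,0,0],[0,0,0],[0,0,0],[0,0,-0.1122],[0,0,-0.1122]], claw=[0.04,0.04,0.04,0.04,0.04,0.04,0.04,0.04,0.04,0.04,0.04,0.04])

```text
clock: 29.35
ee_pos: [0.374, -0.3323, 0.1592]
orientation: [179.9, 0.1, 106.5]
force: [-0.2, 0.9, -0.0]
opening: 0.469
```

jog_arm(delta_pos=[[0,0,0],[0,0,0],[0,0,0],[0,0,0],[0,0,0],[0,0,0],[0,0,0],[0,0,0],[0,0,0],[0,0,0],[0,0,0],[0,0,0]], dr=[[0,0,-0.1122],[0,0,-0.1122],[0,0,-0.1122],[0,0,-0.1122],[0,0,-0.1122],[0,0,-0.1122],[0,0,-0.1122],[0,0,-0.1122],[0,0,-0.1122],[0,0,-0.1122],[0,0,-0.1122],[0,0,-0.1122]], claw=[0.04,0.04,0.04,0.04,0.04,0.04,0.04,0.04,0.04,0.04,0.04,0.04])

```text
clock: 30.35
ee_pos: [0.375, -0.3299, 0.1593]
orientation: [-180.0, 0.1, -176.0]
force: [-0.7, -0.5, -0.4]
opening: 0.463
```

```bash
python3 - <<'E'
from plan import *
d=cam("top")
for r,z,k in filters(d,.06): q=np.array(r[0])/1000-C; print("ch",(q@n).round(4),(q@t).round(4),np.round(r[1],1),round(r[2],1),z.round(4),k)
cv2.imwrite("pics/t5.png",np.clip(d["img"][140:280,200:460]*1.3,0,255).astype(np.uint8).repeat(3,0).repeat(3,1))
Rr=mask(d["img"],(0,120,60),(4,255,255)); Rr[:,:330]=0;Rr[:,420:]=0;Rr[:215]=0;Rr[260:]=0
r=cv2.minAreaRect((plane(d,np.argwhere(Rr>0)[:,::-1],.093)[:,:2]*1000).astype(np.float32)); print("knob",r,[(np.array(r[0])/1000-C)@n,(np.array(r[0])/1000-C)@t])
plan(ch(0,-.252),.17,183.6)
E
```

```text
ch 0.0016 0.0773 [48.1 63.2] 0.4 0.0588 357
ch 0.002 -0.0084 [66.2 47.9] 89.8 0.0585 352
ch 0.0015 -0.0939 [49.5 64.7] 3.6 0.0588 355
knob ((505.96673583984375, -281.8454895019531), (11.700886726379395, 55.6479377746582), 88.30587005615234) [np.float64(0.00032639917846680395), np.float64(-0.24945618122479252)]
pos [ 0.375  -0.3298  0.1593] rpy [-1.7998e+02  1.4000e-01 -1.7586e+02] q [-41.4  16.1  -7.6  66.1   0.1 -45.5] t 30.4
move tool [-0.1337  0.0359 -0.0104] rows 4 each [-0.0334  0.009  -0.0026]
turn [-0.0004  0.0025  0.0095] rows 1 each [-0.0004  0.0025  0.0095]
```

View pics/t5.png

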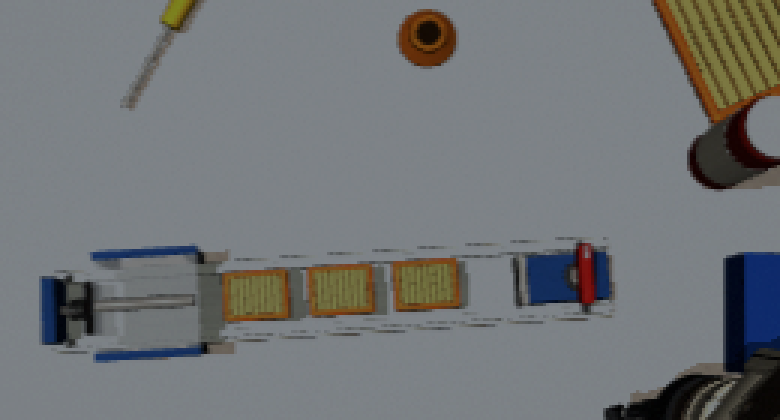

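All three filters are standing in the channel, rims at 0.0585–0.059 m (0.060 expected). They're centred to within 2 mm at image (257,295), (341,290) and (427,284). The knob is slack across the channel at (587,275), within about 5°. I'll grip it and push.

jog_arm(delta_pos=[[-0.033,0.0092,0],[-0.033,0.0092,0],[-0.033,0.0092,0],[-0.033,0.0092,0],[0,0,0],[0,0,0]], dr=[[0,0,0],[0,0,0],[0,0,0],[0,0,0],[0,0,0.075],[0,0,0]], claw=[0.04,0.04,0.04,0.04,0.04,0.04])

```text
clock: 30.9
ee_pos: [0.506, -0.2838, 0.1591]
orientation: [-180.0, 0.1, 179.3]
force: [-0.7, -0.0, -0.4]
opening: 0.473
```

```bash
python3 - <<'E'
from plan import *
plan(ch(0,-.251),.066,179.6)
E
```

```text
pos [ 0.506  -0.2838  0.1591] rpy [-1.7999e+02  1.3000e-01  1.7932e+02] q [-29.3  24.9   5.3  70.2   0.1 -28.6] t 30.9
move tool [0.0005 0.0004 0.0931] rows 3 each [0.0002 0.0001 0.031 ]
turn [-0.0002  0.0022 -0.0049] rows 1 each [-0.0002  0.0022 -0.0049]
```

jog_arm(delta_pos=[[0,0,0.025],[0,0,0.03],[0,0,0.025],[0,0,0.013],[0,0,0],[0,0,0],[0,0,0],[0,0,0],[0,0,0],[0,0,0]], dr=[[0,0,0],[0,0,0],[0,0,0],[0,0,0],[0,0,0],[0,0,0],[0,0,0],[0,0,0],[0,0,0],[0,0,0]], claw=[0.04,0.04,0.04,0.04,0.04,0.0,0.0,0.0,0.0,0.0], grip_force=40)

```text
clock: 31.73
ee_pos: [0.5051, -0.2833, 0.0681]
orientation: [179.8, 0.2, 179.4]
force: [0.5, 5.5, -0.8]
opening: 0.157
```

```bash
python3 - <<'E'
from plan import *
s=sense();print(s["force"],s["opening"])
plan(ch(0,-.02),.066)
E
```

```text
[ 0.50258271  5.47288674 -0.83801638] 0.15682463636092117
pos [ 0.5051 -0.2833  0.0681] rpy [179.85   0.23 179.4 ] q [-29.4  29.2  -2.4  58.3   0.2 -28.8] t 31.7333
move tool [0.0162 0.2303 0.0027] rows 6 each [0.0027 0.0384 0.0004]
```

jog_arm(delta_pos=[[0.0007,0.01,0],[0.001,0.015,0],[0.0012,0.018,0],[0.0012,0.018,0],[0.0012,0.018,0],[0.0012,0.018,0],[0.0012,0.018,0],[0.0012,0.018,0],[0.0012,0.018,0],[0.0012,0.018,0],[0.001,0.015,0],[0.0007,0.01,0]], dr=[[0,0,0],[0,0,0],[0,0,0],[0,0,0],[0,0,0],[0,0,0],[0,0,0],[0,0,0],[0,0,0],[0,0,0],[0,0,0],[0,0,0]], claw=[0,0,0,0,0,0,0,0,0,0,0,0])

```text
clock: 32.73
ee_pos: [0.4931, -0.0899, 0.068]
orientation: [-179.9, 0.1, 179.3]
force: [-4.6, -5.7, 3.3]
opening: 0.155
```

```bash
python3 - <<'E'
from plan import *
s=sense();print(s["force"],s["opening"])
print((s["ee_pos"][:2]-C)@t,(s["ee_pos"][:2]-C)@n)
plan(ch(0,-.009),.068)
d=cam("side"); cv2.imwrite("pics/s6.png",d["img"][120:300,240:440].repeat(3,0).repeat(3,1))
E
```

```text
[-4.56889619 -5.71995846  3.32299747] 0.15496609739675027
-0.057102940401950075 -0.00048564347734568355
pos [ 0.4931 -0.0899  0.068 ] rpy [-1.7987e+02  1.5000e-01  1.7935e+02] q [-10.3  21.5 -15.   53.3  -0.1  -9.6] t 32.7333
move tool [ 0.0031  0.048  -0.0001] rows 2 each [ 0.0015  0.024  -0.    ]
```

View pics/s6.png

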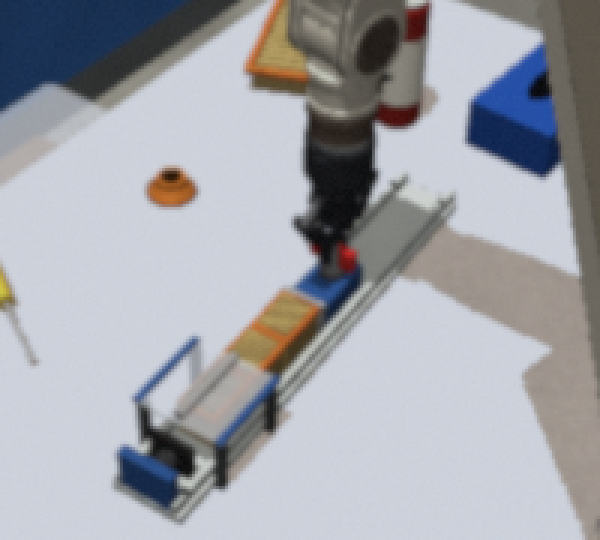

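The side view shows the row upright and in contact, with the first filter under the hood at (215,390) and the pusher behind at (328,285). I'll keep pushing, more slowly.

jog_arm(delta_pos=[[0.0008,0.01,0],[0.0008,0.01,0],[0.0006,0.009,0],[0.0004,0.006,0],[0.0003,0.004,0],[0.0002,0.003,0],[0,0,0]], dr=[[0,0,0],[0,0,0],[0,0,0],[0,0,0],[0,0,0],[0,0,0],[0,0,0]], claw=[0,0,0,0,0,0,0])

```text
clock: 33.37
ee_pos: [0.4906, -0.0493, 0.068]
orientation: [-179.8, 0.1, 179.3]
force: [-5.4, -3.7, 6.2]
opening: 0.155
```

```bash
python3 - <<'E'
from plan import *
s=sense();print(s["force"],s["opening"])
print((s["ee_pos"][:2]-C)@t,(s["ee_pos"][:2]-C)@n)
plan(ch(0,-.009),.068)
E
```

```text
[-5.36355452 -3.68663119  6.20193873] 0.15469216401470967
-0.01636758565905869 -0.00045501647991102155
pos [ 0.4906 -0.0493  0.068 ] rpy [-1.7984e+02  1.3000e-01  1.7932e+02] q [ -5.6  20.7 -16.3  52.9  -0.1  -5. ] t 33.3667
move tool [0.0001 0.0074 0.    ] rows 1 each [0.0001 0.0074 0.    ]
```

jog_arm(delta_pos=[[0,0.004,0],[0,0.003,0],[0,0.002,0],[0,0,0],[0,0,0]], dr=[[0,0,0],[0,0,0],[0,0,0],[0,0,0],[0,0,0]], claw=[0,0,0,0,0])

```text
clock: 33.78
ee_pos: [0.4902, -0.0419, 0.068]
orientation: [-179.7, 0.1, 179.2]
force: [-6.6, -7.8, 6.8]
opening: 0.158
```

```bash
python3 - <<'E'
from plan import *
s=sense();print(s["force"],s["opening"])
print((s["ee_pos"][:2]-C)@t,(s["ee_pos"][:2]-C)@n)
print(s["orientation"])
d=cam("top"); im=d["img"]
cv2.imwrite("pics/t7.png",np.clip(im[205:275,205:345]*1.5,0,255).astype(np.uint8).repeat(5,0).repeat(5,1))
E
```

```text
[-6.62450547 -7.81372158  6.84082996] 0.1579385750638385
-0.008943897121474987 -0.0004112953573779555
[-1.79694276e+02  7.84500731e-02  1.79244253e+02]
```

View pics/t7.png

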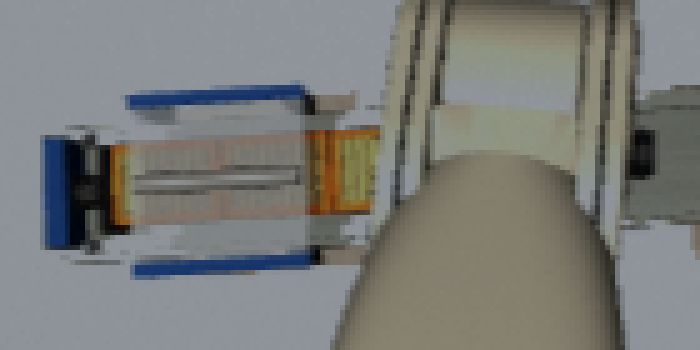

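The front filter is against the pad at (110,185) and the row is straight. The push force rose from 3.7 to 7.8 N over 7 mm, which fits the spring pressed about 10 mm. Tightening now.

jog_arm(delta_pos=[[0,0,0],[0,0,0],[0,0,0],[0,0,0],[0,0,0],[0,0,0],[0,0,0],[0,0,0],[0,0,0],[0,0,0],[0,0,0],[0,0,0]], dr=[[0,0,0],[0,0,0.11],[0,0,0.11],[0,0,0.11],[0,0,0.11],[0,0,0.11],[0,0,0.11],[0,0,0.11],[0,0,0.11],[0,0,0.11],[0,0,0.11],[0,0,0.11]], claw=[0,0,0,0,0,0,0,0,0,0,0,0], grip_force=60)

```text
clock: 34.83
ee_pos: [0.4909, -0.0408, 0.0681]
orientation: [179.9, 0.2, 109.7]
force: [-4.3, -5.0, 5.8]
opening: 0.145
```

jog_arm(delta_pos=[[0,0,0],[0,0,0],[0,0,0],[0,0,0],[0,0,0],[0,0,0],[0,0,0]], dr=[[0,0,0.11],[0,0,0.11],[0,0,0.11],[0,0,0.11],[0,0,0.11],[0,0,0.05],[0,0,0]], claw=[0,0,0,0,0,0,0])

```text
clock: 35.42
ee_pos: [0.4917, -0.0407, 0.0681]
orientation: [179.7, 0.1, 75.5]
force: [-3.4, -4.0, 5.1]
opening: 0.151
```

```bash
python3 - <<'E'
from plan import *
s=sense();print(s["force"],s["torque"],s["opening"],s["orientation"])
print((s["ee_pos"][:2]-C)@t,(s["ee_pos"][:2]-C)@n)
E
```

```text
[-3.36653122 -3.97873321  5.07744518] [-0.94684367  0.94969434 -0.06540231] 0.15106283148145788 [1.79738524e+02 1.02194129e-01 7.55283880e+01]
-0.00790267776600002 0.0011790581421414115
```

The knob is at about 1.89 rad and the carriage hasn't slipped. I'll let go, rise and withdraw.

jog_arm(delta_pos=[[0,0,0],[0,0,0],[0,0,0],[0,0,0],[0,0,-0.02],[0,0,-0.03],[0,0,-0.04],[0,0,-0.04],[0,0,0]], dr=[[0,0,0],[0,0,0],[0,0,0],[0,0,0],[0,0,0],[0,0,0],[0,0,0],[0,0,0],[0,0,0]], claw=[0.04,0.04,0.04,0.04,0.04,0.04,0.04,0.04,0.04])

```text
clock: 36.17
ee_pos: [0.4961, -0.0398, 0.205]
orientation: [179.0, -0.2, 75.7]
force: [1.9, -0.0, 0.3]
opening: 0.467
```

```bash
python3 - <<'E'
from plan import *
plan([.3,-.35],.2)
E
```

```text
pos [ 0.4961 -0.0398  0.205 ] rpy [179.    -0.19  75.66] q [-4.6 13.5 -4.1 71.4  0.  99.7] t 36.1667
move tool [-0.3491 -0.1133  0.0019] rows 10 each [-0.0349 -0.0113  0.0002]
```

jog_arm(delta_pos=[[-0.0349,-0.0113,0],[-0.0349,-0.0113,0],[-0.0349,-0.0113,0],[-0.0349,-0.0113,0],[-0.0349,-0.0113,0],[-0.0349,-0.0113,0],[-0.0349,-0.0113,0],[-0.0349,-0.0113,0],[-0.0349,-0.0113,0],[-0.0349,-0.0113,0],[0,0,0],[0,0,0]], dr=[[0,0,0],[0,0,0],[0,0,0],[0,0,0],[0,0,0],[0,0,0],[0,0,0],[0,0,0],[0,0,0],[0,0,0],[0,0,0],[0,0,0]], claw=[0.04,0.04,0.04,0.04,0.04,0.04,0.04,0.04,0.04,0.04,0.04,0.04])

```text
clock: 37.17
ee_pos: [0.2942, -0.351, 0.1961]
orientation: [179.8, -0.0, 75.4]
force: [1.2, -0.1, -0.1]
opening: 0.467
```

```bash
python3 - <<'E'
from plan import *
d=cam("top"); im=d["img"]
Rr=mask(im,(0,120,60),(4,255,255)); Rr[:,:270]=0;Rr[:,400:]=0;Rr[:215]=0;Rr[260:]=0
w=plane(d,np.argwhere(Rr>0)[:,::-1],.093)[:,:2]; r=cv2.minAreaRect((w*1000).astype(np.float32)); o=np.array(r[0])/1000-C; print("knob",r,o@n,o@t)
O=mask(im,(5,90,40),(30,255,255)); O[:215]=0;O[265:]=0;O[:,:215]=0;O[:,330:]=0
w=(plane(d,np.argwhere(O>0)[:,::-1],.06)[:,:2]-C); y=w@t; x=w@n; k=np.abs(x)<.02; print("orange y",y[k].min(),y[k].max(),"x",x.min(),x.max())
cv2.imwrite("pics/t8.png",np.clip(im[120:280,150:410]*1.4,0,255).astype(np.uint8).repeat(3,0).repeat(3,1))
E
```

```text
knob ((490.4234619140625, -42.709449768066406), (53.77827453613281, 11.284103393554688), 75.8560562133789) -0.00019242480636596067 -0.009816676214035034
orange y 0.053784573691899956 0.25032900062122676 x -0.023756378529231972 0.026190955103468836
```

View pics/t8.png

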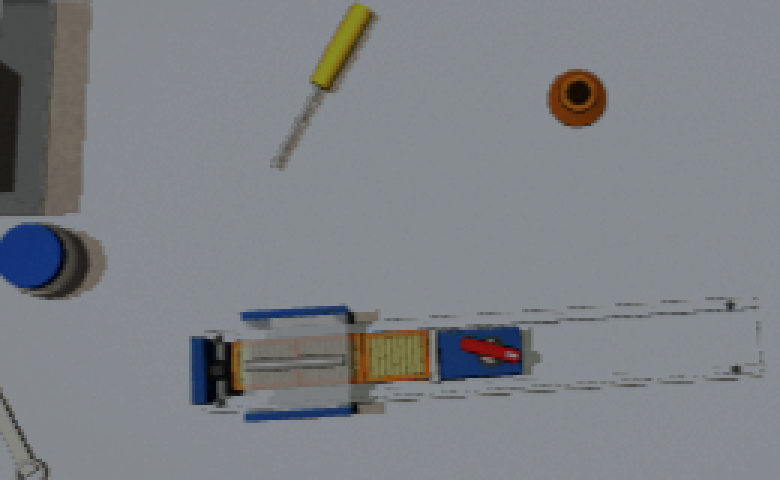

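The last view shows the row held between pad and pusher (232–430, about 355), with the wing turned about 108°, mark end at (515,353). The row spans channel y 0.054 to 0.250, so the pad is in by about 10 mm. Handing in.

```bash
python3 -c "
from station import *
print(finish_job())"
```

```text
the job is handed in; nothing more can be done
None
```

I slackened the knob, drew the pusher back and stood all three small filters I found on the bench in the channel, rim up. I then pushed the row under the hood, tightened the clamp, withdrew the arm and handed the job in at about 37 s. No verdict was reported.

**Last checks, from the top view after letting go:**
- **Row:** it spans channel y 0.054 to 0.250 m, so the sprung pad is in by about 10 mm. The row is straight and centred within 2 mm.
- **Knob:** it sits at about 1.88 rad, and the tool's own turn gave 1.89. The carriage stayed put after release, at channel y −0.010 m.
- **Bystanders:** the arm never touched one. Those in the last view (driver, collar, jar, spanner) looked undisturbed, but I didn't measure them, and the spray can and glove box weren't in that crop.

**What went wrong or disagreed:**
- **Joint limit:** my first approach to the knob drove the last joint to its range limit, at 179.9° of 180°. The tool swung off in free air without touching anything, and I went in again from the other half turn.
- **Knob when slack:** after slackening it read 0.03 to 0.09 rad rather than exactly 0, well below the 0.35 limit.
- **Side force:** about 5 N sideways on the tool showed during the push and eased as I tightened. I did not trace its cause.

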